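# Lock the blue-banded bail into its keeper

### The job

Lay the loose blue-banded bail across the two saddles of the open brass-jawed keeper and let go of it. Then turn the keeper's red cam lever a full quarter turn, so that the sliding jaw is drawn up and holds the bail tight against the backstops.

Things in the scene. Friction and masses are not known exactly. Their poses are not given: they have to be found in the camera images.
- banded_bail: Loose pale wooden cricket bail with two blue bands, lying on the shelf (not the plain bails, nor its mate upright in a spring clip). 114 mm long, both ends alike: barrel 50 mm long, 22 mm in diameter, in the middle; spigots 12 mm in diameter, 32 mm long at the ends. Origin at its centre, on the axis; x along its length.
- seat (a point): Centre of the clamped bail, 44 mm above the shelf. y along the bail, x towards the brass backstops (faces at x = 6 mm). Two flat pale wood saddles, 38 mm above the shelf, and the jaws (tops 56 mm) take the spigots at |y| = 36 to 52 mm; open jaw faces at x = -26, locked -6. Between them only a crossbar (top 31 mm, x below -50 when open) and the 18 mm high dark wood plinth. All fixed to the shelf.
- cam (a joint): Angle of the red cam lever, rad, about a vertical pivot 90 mm from the seat at its x = -90 mm, y = 0. Grows counterclockwise seen from above: 0 = open, lever along the seat's +y; pi/2 (a stop) = locked, lever along the seat's -x. Starts 0 to 0.15. The cam drives the jaw 14.4 mm per rad; its sprung rubber faces meet the bail at about 1.39 and push with up to 8 N. Light friction, 0.2 N m; it stays where it is left.
- cam_post (a point): Upright round red post at the end of the cam lever, 16 mm in diameter, 38 to 78 mm above the shelf, 70 mm from the pivot; pinch or push it. The point is on its axis, 62 mm above the shelf. The lever under it is 16 mm wide, its top 38 mm above the shelf.
There are look-alikes about, which are no part of the job. Of the things like the part that bears seat, leave any that is orange or pink; of the rest the larger one is meant.

How it is judged:
By the outcome, as a careful person would: the job done as asked, in the order asked, and still so for the second after the job is handed in, with the robot touching nothing.
It also fails if it takes over 50 s, if anything falls off the work surface, if the arm or the gripper's body presses on something with over 40 N, if the wrist force passes 120 N, or if a joint passes its speed limit or range.

### The arm

A 6-joint arm with a two-finger parallel gripper is mounted at the origin on the work surface. World frame = base frame: x ahead of the robot, y to its left, z up, the work surface at z = 0. Lengths are in m, angles in rad, forces in N, time in s.
With the tool pointing down it reaches from about 0.35 to 0.975 m from the base axis. Payload 17.4 kg.
Tool frame: the origin (TCP) lies on the centre line of the jaws, within the pads' length; the fingertips stand 8 mm ahead of it and the grasp point (between the pads) lies 11 mm behind it; z points along the fingers, y is the line along which they close (so a half turn about z gives the same grasp; the last joint's range is limited). The gripper opens to 85 mm and grips with 20 to 120 N. Pads are 22 mm wide; open, the fingers measure 114 mm over their backs; the gripper's body (76 mm by 85 mm) begins 54 mm behind the grasp point. The pads swing forward as they close: fully open they stand 13 mm farther back than shut.
Start: joints at [1.24, 0.116, 1.442, -0, 1.584, -0.038], TCP at [0.195, 0.646, 0.239] pointing down, gripper open.
Joint ranges: [-2.83, 2.83], [-0.83, 2.19], [0.07, 2.5], [-1.14, 4.28], [0.01, 3], [-2.97, 2.97]. Speed limits (rad/s): [1.89, 1.89, 2.22, 3.14, 3.14, 3.14].

### API

Orientations are given as a unit quaternion [w, x, y, z].
In Python, from bench import bot gives the robot as it stands. The module is installed in compiled form; this text tells all that it offers.
- The arm moves only by the tool play_rows, never from a script. Its argument "plan" is a list of rows, each a list of 5 numbers: the closure in counts, from 0 (fully open) to 255 (shut), then the shift along the tool's x, y, z in m, then the turn about the tool's z in rad. A call has 1 to 8 rows; each row is the pose to reach, as a shift and turn from the pose commanded when the call began, along the tool's axes at that moment; what a row does not reach only later rows make up. A row lasts 1/12 s, in which the tool goes at most 41.7 mm and 7.16 degrees, less where a joint would pass 70% of its speed; a pose out of reach is approached as far as the arm can. A call with a gripper value outside its range is refused whole. The fingers move at their own pace and stop on an object; "newtons" is the grip in N (left out, the last holds). Time passes only in rows, so rows that repeat a pose let the fingers close. It gives the time, the measured TCP pose, the force, the opening and the grip force at its end, in the units of the state.
- bot.sense(): the state, without advancing time (a new reading comes with each control period).
- bot.grab_frame(name): name is "side" or "top" or "wrist"; returns the picture (480x640x3 uint8, red, green, blue); there is no depth.
- bot.calibration(name): a dict with "fx", "fy", "cx", "cy" (pixels), "pose" (4x4, takes a point from camera to world coordinates). Camera axes: x right, y up, looking along -z (the intrinsics and any distortion apply to the point x, -y, -z); pixel columns grow to the right and rows downward; lengths in m; the calibration is good to about 2 mm. A picture is of the moment at which its call begins: read the wrist's pose just before it. calibration takes no time and is no camera call; for the wrist camera it gives the pose at the moment of the call.
- bot.sign_off(): hands the job in; it is judged then, once.
The state is a dict: "clock": time; "joint_positions": joint angles; "qvel": joint speeds; "joint_efforts": joint torques, N m; "tool_pos": TCP position; "eef_rot": TCP orientation; "contact_force": force on the tool from outside, world axes, zero at the start; "ft_torque": the same for the moment, N m; "gripper_width": finger opening in m; "grip_force": force on a finger pad.
Only numpy, scipy, OpenCV 4.12 (cv2) and the standard library are available. Lean on these libraries where they do the work, as an engineer would, in place of code of your own. Each camera call takes 0.05 s, during which the arm holds its last target. There are 200 camera calls.

## Working session

There is one attempt and no reset: what is moved stays moved. The work goes in short steps, Python scripts to look and compute and a tool call to move; the robot and the scene stay as the last step left them, time stands still between calls to the robot, and variables do not carry over. Pictures are saved under pics/ and viewed, at most 10 in all, crops included, and the job is handed in when it is done.

Besides the shell and the picture viewer there is one more tool, called after "Emit:" by a JSON object that holds its "name" and its "arguments", one argument or row to a line. play_rows: Moves the arm, as the interface text tells. Its arguments: {"type":"object","properties":{"plan":{"type":"array"},"newtons":{"type":"number"}},"required":["plan"]}

```bash
mkdir -p pics; python3 - <<'E'
from bench import bot
import cv2
s=bot.sense();print(s)
for n in("top","side"):
    c=bot.calibration(n);print(n,c)
    cv2.imwrite(f"pics/{n}0.png",bot.grab_frame(n)[:,:,::-1])
E
```

```text
{'clock': 0.0, 'joint_positions': array([ 1.24021821e+00,  1.16479438e-01,  1.44228106e+00, -2.37535450e-05,
        1.58400670e+00, -3.77986257e-02]), 'qvel': array([-0.0013312 , -0.00121613, -0.00040383,  0.00077088, -0.00026846,
       -0.00018109]), 'joint_efforts': array([ 1.19831126e-03, -7.31979489e+01, -6.32480550e+01, -1.46138727e-04,
        6.25486558e-03,  7.10498625e-05]), 'tool_pos': array([0.19476725, 0.64609175, 0.23855678]), 'eef_rot': array([-9.58825595e-05,  1.45867575e-01,  9.89303950e-01, -5.79510293e-04]), 'contact_force': array([ 0.49381113, -0.16064366, -0.17836538]), 'ft_torque': array([-0.00633098, -0.00464794,  0.05960557]), 'grip_force': 0.0, 'gripper_width': 0.08539151966641227}
top {'fx': 469.3541582601531, 'fy': 469.3541582601531, 'cx': 315.82088865927466, 'cy': 236.41667100316633, 'pose': array([[-0.00475033,  0.9908413 , -0.13494799,  0.35450474],
       [-0.99985152, -0.00694163, -0.01577218, -0.02788865],
       [-0.01656449,  0.13485303,  0.99072715,  0.99269456],
       [ 0.        ,  0.        ,  0.        ,  1.        ]])}
side {'fx': 486.77018517478484, 'fy': 486.77018517478484, 'cx': 310.8039238561621, 'cy': 241.25517605081143, 'pose': array([[ 0.91057526,  0.21121614, -0.3553033 ,  0.17694051],
       [-0.41280157,  0.50868378, -0.75553668, -0.71655236],
       [ 0.02115549,  0.83464277,  0.55038522,  0.57263075],
       [ 0.        ,  0.        ,  0.        ,  1.        ]])}
```

View pics/top0.png

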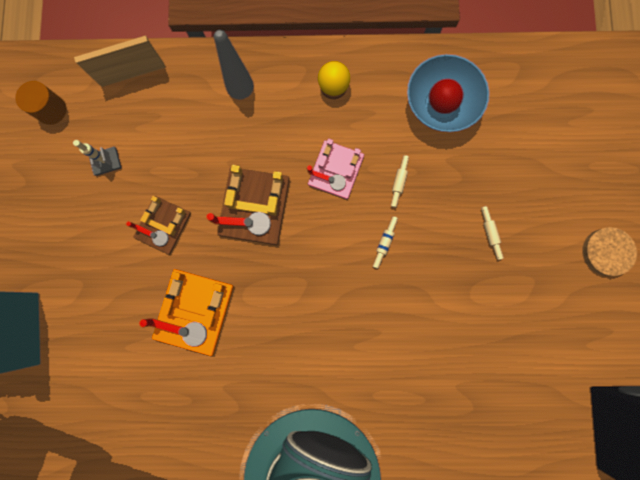

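View pics/side0.png

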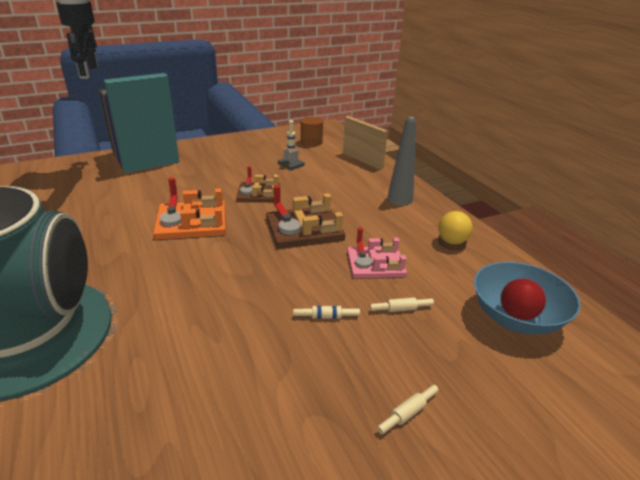

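The top view shows the banded bail at about (386,242). The dark-wood keeper is at (253,205), with its cam disc at (258,223), its post at (211,218) and its backstops at the top. The small dark keeper and the orange and pink ones are decoys.

```bash
cat > h.py <<'E'
import numpy as np,cv2
from bench import bot
def ray(c,uv,z):
    P=c["pose"];d=P[:3,:3]@np.array([(uv[0]-c["cx"])/c["fx"],-(uv[1]-c["cy"])/c["fy"],-1])
    return P[:3,3]+d*(z-P[2,3])/d[2]
def blobs(img,lo,hi,box=None,amin=15):
    h=cv2.cvtColor(img,cv2.COLOR_RGB2HSV);m=cv2.inRange(h,lo,hi)
    if box:
        k=np.zeros_like(m);x0,y0,x1,y1=box;k[y0:y1,x0:x1]=1;m*=k
    n,l,s,ce=cv2.connectedComponentsWithStats(m)
    return [(s[i],ce[i],(l==i).astype(np.uint8)) for i in range(1,n) if s[i][4]>=amin]
E
python3 - <<'E'
from h import *
c=bot.calibration("top");im=cv2.imread("pics/top0.png")[:,:,::-1].copy()
hsv=cv2.cvtColor(im,cv2.COLOR_RGB2HSV)
for p in [(386,242),(380,258),(258,223),(211,218),(236,180),(245,206),(233,200),(240,232),(300,260)]:print(p,hsv[p[1],p[0]])
for nm,lo,hi,b in [("pale",(10,0,170),(35,125,255),(365,205,405,275)),("disk",(0,0,120),(179,60,255),(235,205,280,245)),("red",(0,200,120),(5,255,255),(200,205,262,235)),("red2",(174,200,120),(179,255,255),(200,205,262,235)),("brass",(18,150,150),(32,255,255),(215,155,295,220))]:
    for s,ce,m in blobs(im,lo,hi,b):print(nm,s,ce.round(1),ray(c,ce,.02).round(4))
cv2.imwrite("pics/topc.png",cv2.resize(im[150:280,195:415],None,fx=3.6,fy=3.6,interpolation=cv2.INTER_CUBIC)[:,:,::-1])
E
```

```text
(386, 242) [ 28  74 231]
(380, 258) [ 23  94 227]
(258, 223) [ 17  35 199]
(211, 218) [  2 235 224]
(236, 180) [ 17 147 213]
(245, 206) [ 22 198 232]
(233, 200) [ 20 194 160]
(240, 232) [ 12 174 120]
(300, 260) [ 14 187 172]
pale [384 217  14  19 113] [391.2 226.1] [ 0.5078 -0.1702  0.02  ]
pale [380 237  11  10  81] [385.1 241.2] [ 0.4759 -0.1567  0.02  ]
pale [373 248  13  20 120] [378.7 256.9] [ 0.4432 -0.1427  0.02  ]
disk [249 212  21  23 360] [259.3 222.9] [0.5165 0.1064 0.02  ]
red [207 213   8   8  39] [210.2 216.4] [0.5313 0.2104 0.02  ]
red [217 217  27   9 201] [230.3 220.7] [0.5217 0.1678 0.02  ]
brass [231 165   9   7  56] [234.8 167.9] [0.6361 0.1604 0.02  ]
brass [273 171   9   8  60] [276.8 174.4] [0.6212 0.0702 0.02  ]
brass [224 189  11  17 136] [229.2 197.3] [0.5722 0.1711 0.02  ]
brass [235 196  42  17 393] [258.1 205.4] [0.554  0.1094 0.02  ]
```

View pics/topc.png

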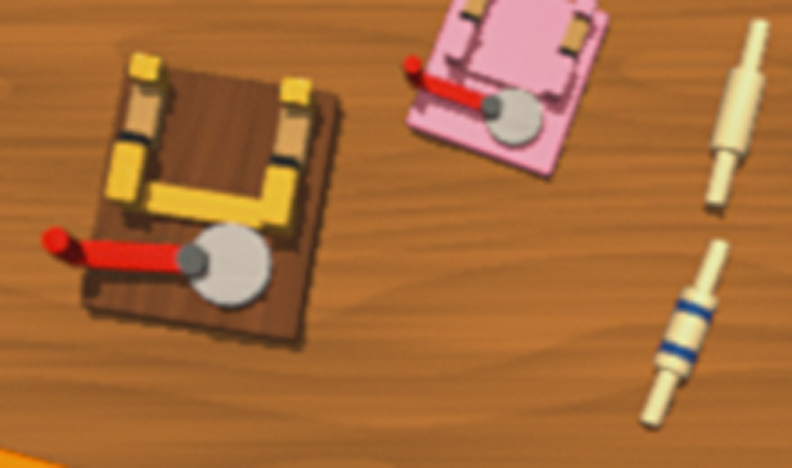

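The crop shows the pivot cap at about (248,222), the post top at (211,217.5), and the backstop tops at (235.5,169) and (277,175). The black jaw faces sit just below the pale saddles, so the keeper is open.

```bash
python3 - <<'E'
from h import *
c=bot.calibration("top");im=cv2.imread("pics/top0.png")[:,:,::-1].copy()
q=lambda a,b:(195+a/3.6-.4,150+b/3.6-.4)
B1=ray(c,q(146,68),.056);B2=ray(c,q(296,92),.056)
E1=ray(c,q(144,80),.056);E2=ray(c,q(295,104),.056)
J1=ray(c,q(134,137),.052);J2=ray(c,q(286,160),.052)
pv=ray(c,q(192,261),.042);po=ray(c,q(57,243),.078)
print("span",np.linalg.norm(B1-B2));y=(B1-B2)[:2];y/=np.linalg.norm(y);x=np.array([y[1],-y[0]]);R=np.array([x,y])
print("yaw",np.arctan2(x[1],x[0]))
s=(E1+E2)[:2]/2-.006*x;print("seat from face",s,"from pivot",pv[:2]+.09*x)
for n,p in dict(B1=B1,B2=B2,J1=J1,J2=J2,pv=pv,po=po).items():print(n,p.round(4),(R@(p[:2]-s)).round(4))
m=np.zeros((480,640),np.uint8)
for lo,hi in [((10,0,150),(35,125,255)),((95,80,40),(130,255,255))]:
    for _,_,k in blobs(im,lo,hi,(365,205,405,275),4):m|=k
pts=np.argwhere(m)[:,::-1]
W=np.array([ray(c,p,.013)[:2] for p in pts]);r=cv2.minAreaRect((W*1000).astype(np.float32));print("bail",r,W.mean(0))
v=np.linalg.svd(W-W.mean(0),full_matrices=False)[2][0];print(np.arctan2(v[1],v[0]),v)
E
```

```text
span 0.0873753651244743
yaw -0.1715232358499886
seat from face [0.60413205 0.11136365] from pivot [0.60339342 0.11147332]
B1 [0.6245 0.1526 0.056 ] [0.0131 0.0441]
B2 [0.6096 0.0665 0.056 ] [ 0.0131 -0.0432]
J1 [0.5851 0.1595 0.052 ] [-0.0269  0.0442]
J2 [0.571  0.0724 0.052 ] [-0.026  -0.0441]
pv [0.5147 0.1268 0.042 ] [-0.0907 -0.    ]
po [0.5193 0.1958 0.078 ] [-0.098   0.0687]
bail ((487.5352783203125, -161.39111328125), (23.379438400268555, 139.4666748046875), 70.90913391113281) [ 0.47694023 -0.15769359]
2.760708059449299 [-0.92833616  0.37174182]
```

Emit:
{"name": "play_rows", "arguments": {
  "plan": [
    [0, -0.19, -0.265, 0.02, 0],
    [0, -0.19, -0.265, 0.02, 0],
    [0, -0.19, -0.265, 0.02, 0],
    [0, -0.19, -0.265, 0.02, 0],
    [0, -0.19, -0.265, 0.02, 0],
    [0, -0.19, -0.265, 0.02, 0],
    [0, -0.19, -0.265, 0.02, 0],
    [0, -0.19, -0.265, 0.02, 0]
  ]
}}

```text
clock: 0.77
tool_pos: [0.3004, 0.3354, 0.2189]
eef_rot: [0.0, 0.146, 0.989, -0.0]
contact_force: [0.6, 0.1, -0.4]
gripper_width: 0.0853
grip_force: 0.0
```

Emit:
{"name": "play_rows", "arguments": {
  "plan": [
    [0, -0.19, -0.265, 0.02, 0],
    [0, -0.19, -0.265, 0.02, 0],
    [0, -0.19, -0.265, 0.02, 0],
    [0, -0.19, -0.265, 0.02, 0],
    [0, -0.19, -0.265, 0.02, 0],
    [0, -0.19, -0.265, 0.02, 0],
    [0, -0.19, -0.265, 0.02, 0],
    [0, -0.19, -0.265, 0.02, 0]
  ]
}}

```text
clock: 1.43
tool_pos: [0.4057, 0.0266, 0.1992]
eef_rot: [0.0, 0.146, 0.989, -0.0]
contact_force: [1.2, 1.6, -0.2]
gripper_width: 0.0853
grip_force: 0.0
```

Emit:
{"name": "play_rows", "arguments": {
  "plan": [
    [0, -0.118, -0.157, 0.02, 0.108],
    [0, -0.118, -0.157, 0.02, 0.108],
    [0, -0.118, -0.157, 0.02, 0.108],
    [0, -0.118, -0.157, 0.02, 0.108],
    [0, -0.118, -0.157, 0.02, 0.108],
    [0, -0.118, -0.157, 0.02, 0.108]
  ]
}}

```text
clock: 1.93
tool_pos: [0.4738, -0.1594, 0.1778]
eef_rot: [-0.001, 0.201, 0.98, -0.0]
contact_force: [0.5, -0.7, 0.0]
gripper_width: 0.0853
grip_force: 0.0
```

```bash
python3 - <<'E'
from h import *
c=bot.calibration("wrist");im=bot.grab_frame("wrist");s=bot.sense();print(s["tool_pos"],s["eef_rot"]);print(c["pose"].round(3))
cv2.imwrite("pics/w1.png",im[:,:,::-1])
for s_,ce,m in blobs(im,(100,120,30),(130,255,255),None,60):print(s_,ce.round(1),ray(c,ce,.02).round(4))
E
```

```text
[ 0.47329439 -0.15734302  0.17811406] [-1.13077973e-03  2.00681341e-01  9.79655914e-01  1.09342836e-04]
[[ 0.394 -0.877 -0.276  0.402]
 [ 0.919  0.376  0.117 -0.13 ]
 [ 0.001 -0.3    0.954  0.311]
 [ 0.     0.     0.     1.   ]]
[313 190  28   9 221] [326.5 194.2] [ 0.4606 -0.1514  0.02  ]
[314 225  27  10 196] [327.1 229.6] [ 0.4846 -0.1611  0.02  ]
```

View pics/w1.png

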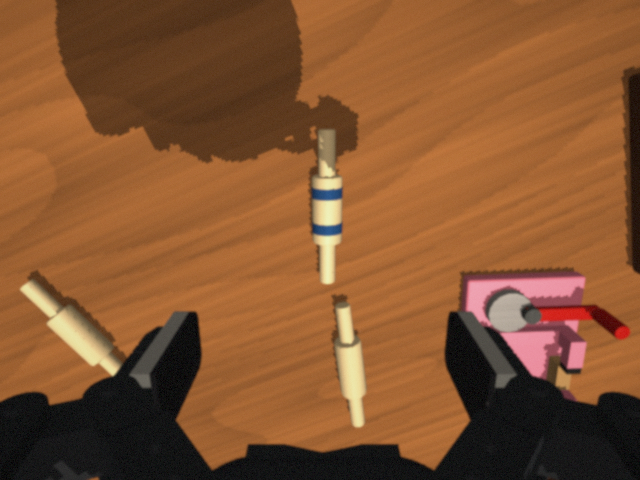

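The bail lies at (327,211) between the finger planes. It is aligned with the tool, within about 1 mm of the TCP line.

Emit:
{"name": "play_rows", "arguments": {
  "plan": [
    [0, 0.001, 0.001, 0.04, -0.02],
    [0, 0.001, 0.001, 0.08, -0.02],
    [0, 0.001, 0.001, 0.12, -0.02],
    [0, 0.001, 0.001, 0.15, -0.02],
    [0, 0.001, 0.001, 0.166, -0.02],
    [0, 0.001, 0.001, 0.166, -0.02],
    [200, 0.001, 0.001, 0.166, -0.02],
    [255, 0.001, 0.001, 0.166, -0.02]
  ],
  "newtons": 40
}}

```text
clock: 2.65
tool_pos: [0.4736, -0.1538, 0.015]
eef_rot: [0.001, 0.189, 0.982, -0.0]
contact_force: [-0.1, 0.3, 0.3]
gripper_width: 0.0637
grip_force: 0.0
```

Emit:
{"name": "play_rows", "arguments": {
  "plan": [
    [255, 0, 0, 0, 0],
    [255, 0, 0, 0, 0],
    [255, 0, 0, 0, 0],
    [255, 0, 0, 0, 0],
    [255, 0, 0, 0, 0],
    [255, 0, 0, 0, 0]
  ]
}}

```text
clock: 3.15
tool_pos: [0.4733, -0.1541, 0.0144]
eef_rot: [0.001, 0.189, 0.982, -0.0]
contact_force: [-2.5, 1.0, 8.9]
gripper_width: 0.0202
grip_force: 38.9
```

Emit:
{"name": "play_rows", "arguments": {
  "plan": [
    [255, 0, 0, -0.03, 0],
    [255, 0, 0, -0.07, 0],
    [255, 0, 0, -0.11, 0],
    [255, -0.005, 0.06, -0.11, 0.12],
    [255, -0.01, 0.1, -0.11, 0.24],
    [255, -0.01, 0.14, -0.11, 0.36],
    [255, -0.015, 0.18, -0.11, 0.48],
    [255, -0.02, 0.22, -0.11, 0.6]
  ]
}}

```text
clock: 3.82
tool_pos: [0.5594, 0.0176, 0.1239]
eef_rot: [0.0, 0.459, 0.888, 0.0]
contact_force: [0.7, -0.7, -0.9]
gripper_width: 0.0207
grip_force: 39.6
```

```bash
cat >> h.py <<'E'
def delta(xy,ang=None):
    s=bot.sense();q=s["eef_rot"];a=2*np.arctan2(q[2],q[1]);d=np.array(xy)-s["tool_pos"][:2]
    X=np.array([np.cos(a),np.sin(a)]);Y=np.array([X[1],-X[0]])
    print("z",s["tool_pos"][2].round(4),"ang",a.round(4),"tx,ty",(X@d).round(4),(Y@d).round(4),"turn",None if ang is None else (a-ang+np.pi/2)%np.pi-np.pi/2,"w",s["gripper_width"],s["grip_force"],"q",s["joint_positions"].round(2))
E
python3 -c "
from h import *
delta((.604,.1114),1.399)"
```

```text
z 0.1239 ang 2.1874 tx,ty 0.0507 0.0906 turn 0.7884392171693406 w 0.02067619826793169 39.632336497306824 q [-0.01 -0.08  1.83 -0.    1.39 -0.63]
```

Emit:
{"name": "play_rows", "arguments": {
  "plan": [
    [255, 0.02, 0.03, 0, 0.12],
    [255, 0.04, 0.05, 0, 0.24],
    [255, 0.04, 0.063, 0, 0.36],
    [255, 0.04, 0.063, 0, 0.48],
    [255, 0.04, 0.063, 0, 0.6],
    [255, 0.04, 0.063, 0, 0.7],
    [255, 0.04, 0.063, 0, 0.76],
    [255, 0.04, 0.063, 0, 0.76]
  ]
}}

```text
clock: 4.48
tool_pos: [0.5868, 0.0852, 0.1235]
eef_rot: [0.0, 0.755, 0.656, 0.0]
contact_force: [0.2, -0.4, -0.4]
gripper_width: 0.0201
grip_force: 39.7
```

```bash
python3 -c "
from h import *
im=bot.grab_frame('wrist');cv2.imwrite('pics/w2.png',im[:,:,::-1])
im=bot.grab_frame('side');cv2.imwrite('pics/s2.png',cv2.resize(im[120:320,200:440],None,fx=3,fy=3,interpolation=cv2.INTER_CUBIC)[:,:,::-1])
delta((.604,.1114),1.399)"
```

```text
z 0.1235 ang 1.4357 tx,ty 0.0284 0.0135 turn 0.036711962663810827 w 0.020476457909234528 39.656031131744385 q [ 0.1  -0.01  1.76 -0.    1.39  0.24]
```

View pics/w2.png

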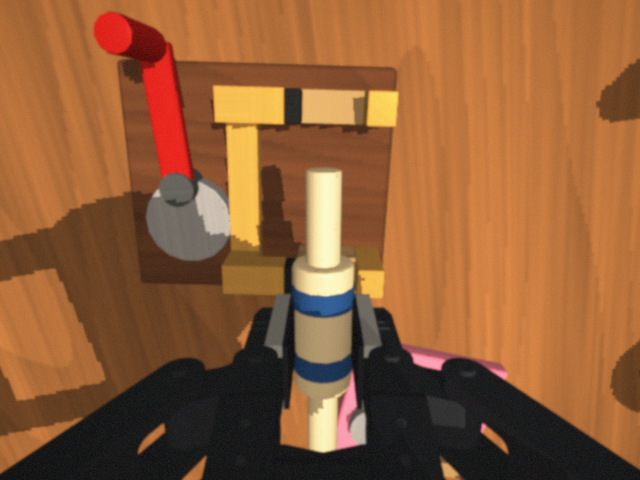

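View pics/s2.png

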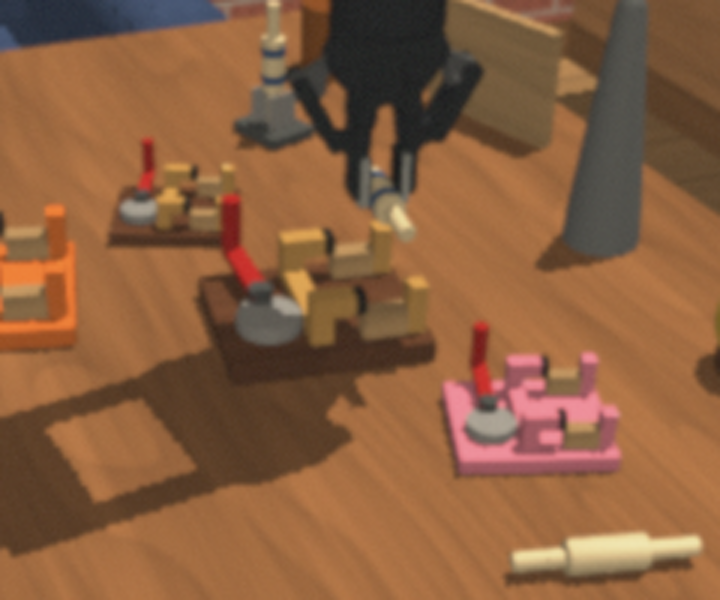

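The wrist view shows the bail held with its bands at rows 303 and 370. The keeper ahead of it is open: jaw faces at (292,105) and (290,270), backstop inner edges at (367,107) and (358,279).

```bash
python3 -c "
from h import *
c=bot.calibration('wrist');im=cv2.imread('pics/w2.png')[:,:,::-1].copy();T=bot.sense()['tool_pos']
for s_,ce,m in blobs(im,(100,120,30),(130,255,255),None,200):
  p=ray(c,ce,.130);print(s_,ce.round(1),p.round(4),(p-T).round(4))
for uv,z in [((324,172),.12),((367,92),.056),((367,123),.056),((358,296),.056),((302,92),.038),((302,124),.038),((178,190),.042),((115,34),.078)]: print(uv,ray(c,uv,z).round(4))
delta((.598,.1124),1.399)"
```

```text
[ 292  287   62   30 1131] [322.4 303.6] [0.5879 0.0978 0.13  ] [0.0011 0.0127 0.0065]
[294 355  59  27 928] [322.7 369.6] [0.5846 0.0725 0.13  ] [-0.0022 -0.0126  0.0065]
(324, 172) [0.5941 0.1394 0.12  ]
(367, 92) [0.6169 0.1623 0.056 ]
(367, 123) [0.6155 0.1488 0.056 ]
(358, 296) [0.6018 0.0626 0.056 ]
(302, 92) [0.5871 0.1666 0.038 ]
(302, 124) [0.5849 0.1516 0.038 ]
(178, 190) [0.5169 0.1278 0.042 ]
(115, 34) [0.5207 0.1963 0.078 ]
z 0.1235 ang 1.4357 tx,ty 0.0285 0.0074 turn 0.036711962663810827 w 0.020476457909234528 39.656031131744385 q [ 0.1  -0.01  1.76 -0.    1.39  0.24]
```

Emit:
{"name": "play_rows", "arguments": {
  "plan": [
    [255, 0.015, 0.004, 0, 0.02],
    [255, 0.028, 0.007, 0, 0.037],
    [255, 0.028, 0.007, 0, 0.037],
    [255, 0.028, 0.007, 0.02, 0.037],
    [255, 0.028, 0.007, 0.04, 0.037],
    [255, 0.028, 0.007, 0.05, 0.037],
    [255, 0.028, 0.007, 0.05, 0.037],
    [255, 0.028, 0.007, 0.05, 0.037]
  ]
}}

```text
clock: 5.25
tool_pos: [0.5975, 0.1117, 0.0735]
eef_rot: [-0.0, 0.766, 0.643, -0.0]
contact_force: [-0.2, 0.4, -0.0]
gripper_width: 0.0203
grip_force: 39.7
```

```bash
python3 -c "
from h import *
delta((.598,.1124),1.399)"
```

```text
z 0.0735 ang 1.3971 tx,ty 0.0008 0.0004 turn -0.001858224916831519 w 0.02029612922547116 39.655593037605286 q [ 0.14  0.07  1.77 -0.    1.31  0.32]
```

Aligned. I'll lower 25 mm to just above the saddles and check the force.

Emit:
{"name": "play_rows", "arguments": {
  "plan": [
    [255, 0.001, 0, 0.01, 0],
    [255, 0.001, 0, 0.018, 0],
    [255, 0.001, 0, 0.023, 0],
    [255, 0.001, 0, 0.026, 0],
    [255, 0.001, 0, 0.026, 0],
    [255, 0.001, 0, 0.026, 0]
  ]
}}

```text
clock: 5.75
tool_pos: [0.5978, 0.1129, 0.0474]
eef_rot: [0.0, 0.766, 0.643, 0.0]
contact_force: [-0.3, 0.1, 1.1]
gripper_width: 0.0206
grip_force: 39.9
```

Emit:
{"name": "play_rows", "arguments": {
  "plan": [
    [200, 0, 0, 0.0005, 0],
    [180, 0, 0, 0.0005, 0],
    [160, 0, 0, 0.0005, 0],
    [130, 0, 0, 0.0005, 0],
    [110, 0, 0, 0.0005, 0],
    [110, 0, 0, 0.0005, 0],
    [110, 0, 0, 0.0005, 0],
    [110, 0, 0, 0.0005, 0]
  ]
}}

```text
clock: 6.42
tool_pos: [0.5977, 0.1129, 0.0468]
eef_rot: [-0.0, 0.766, 0.643, -0.0]
contact_force: [-0.1, -0.2, 0.7]
gripper_width: 0.0484
grip_force: 0.0
```

Emit:
{"name": "play_rows", "arguments": {
  "plan": [
    [110, 0, 0, -0.02, 0],
    [110, 0, 0, -0.05, 0],
    [110, 0, 0, -0.09, 0],
    [110, 0, 0, -0.12, 0],
    [110, -0.03, 0, -0.12, 0],
    [110, -0.06, 0, -0.12, 0],
    [110, -0.06, 0, -0.12, 0]
  ]
}}

```text
clock: 7.0
tool_pos: [0.5869, 0.0506, 0.1676]
eef_rot: [0.001, 0.767, 0.642, 0.0]
contact_force: [0.2, -0.5, -0.3]
gripper_width: 0.0485
grip_force: 0.0
```

```bash
python3 -c "
from h import *
c=bot.calibration('wrist');im=bot.grab_frame('wrist');cv2.imwrite('pics/w3.png',im[:,:,::-1])
for s_,ce,m in blobs(im,(100,120,30),(130,255,255),None,200):
  p=ray(c,ce,.053);print(s_,ce.round(1),p.round(4))
delta((.598,.1124),1.399)"
```

```text
[304  98  37  13 421] [322.3 103.7] [0.5994 0.1246 0.053 ]
[305 145  35  12 375] [322.  150.6] [0.5947 0.0991 0.053 ]
z 0.1673 ang 1.3942 tx,ty 0.0613 0.0001 turn -0.0047766301893199525 w 0.048519110584167705 0.0 q [ 0.05 -0.04  1.72 -0.    1.46  0.22]
```

View pics/w3.png

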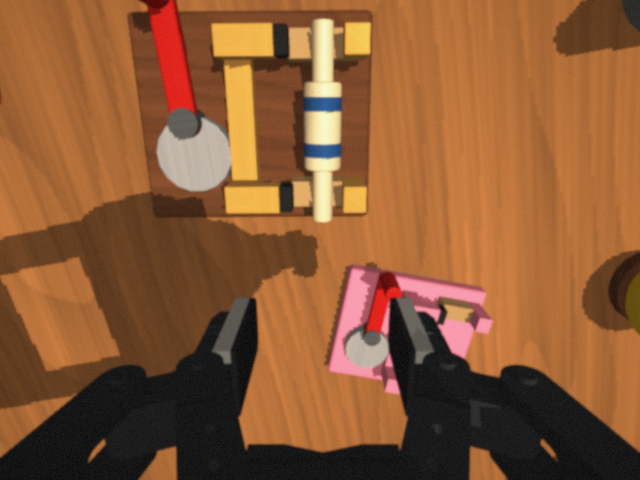

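The bail lies across both saddles, with bands at rows 104 and 151 giving a centre of (0.597, 0.112), as planned. Next is the post, at about (0.520, 0.196).

Emit:
{"name": "play_rows", "arguments": {
  "plan": [
    [110, 0.03, -0.02, 0, 0],
    [110, 0.06, -0.04, 0, 0],
    [110, 0.09, -0.06, 0, 0],
    [110, 0.12, -0.08, 0, 0],
    [110, 0.132, -0.091, 0, 0],
    [110, 0.132, -0.091, 0.03, 0],
    [110, 0.132, -0.091, 0.05, 0],
    [110, 0.132, -0.091, 0.05, 0]
  ]
}}

```text
clock: 7.72
tool_pos: [0.5187, 0.2, 0.1126]
eef_rot: [-0.001, 0.766, 0.643, -0.003]
contact_force: [-0.5, -0.9, -0.9]
gripper_width: 0.0486
grip_force: 0.0
```

```bash
python3 -c "
from h import *
delta((.5202,.1963),1.5)"
```

```text
z 0.1126 ang 1.3975 tx,ty -0.0034 0.0022 turn -0.10246479529167152 w 0.048633584783379744 0.0 q [ 0.32 -0.08  1.85  0.    1.38  0.5 ]
```

Emit:
{"name": "play_rows", "arguments": {
  "plan": [
    [110, -0.001, 0.001, 0.02, -0.1],
    [110, -0.001, 0.001, 0.04, -0.1],
    [110, -0.001, 0.001, 0.053, -0.1],
    [110, -0.001, 0.001, 0.057, -0.1],
    [110, -0.001, 0.001, 0.057, -0.1],
    [255, -0.001, 0.001, 0.057, -0.1],
    [255, -0.001, 0.001, 0.057, -0.1],
    [255, -0.001, 0.001, 0.057, -0.1]
  ],
  "newtons": 30
}}

```text
clock: 8.38
tool_pos: [0.5219, 0.1987, 0.0611]
eef_rot: [0.0, 0.733, 0.68, 0.001]
contact_force: [-1.2, 1.1, 6.0]
gripper_width: 0.0149
grip_force: 30.0
```

Emit:
{"name": "play_rows", "arguments": {
  "plan": [
    [255, 0, 0, 0, 0],
    [255, 0, 0, 0, 0],
    [255, 0, 0, 0, 0]
  ]
}}

```text
clock: 8.63
tool_pos: [0.5219, 0.1987, 0.0611]
eef_rot: [0.0, 0.733, 0.68, 0.001]
contact_force: [-1.6, 1.6, 6.7]
gripper_width: 0.0149
grip_force: 30.0
```

```bash
cat >> h.py <<'E'
def arc(ths):
    xh=np.array([.9855,-.1692]);yh=np.array([.1692,.9855]);P=np.array([.604,.1114])-.09*xh
    s=bot.sense();T=s["tool_pos"];q=s["eef_rot"];a=2*np.arctan2(q[2],q[1]);r=T[:2]-P
    t0=np.arctan2(-(r@xh),r@yh);print("theta now",t0.round(3),"rad",np.linalg.norm(r).round(4),"ang",a,"F",s["contact_force"],"w",s["gripper_width"],s["grip_force"],"z",T[2])
    X=np.array([np.cos(a),np.sin(a)]);Y=np.array([X[1],-X[0]])
    for t in ths:
        p=P+.07*(-np.sin(t)*xh+np.cos(t)*yh)-T[:2];print(t,(X@p).round(4),(Y@p).round(4),"turn",(-(t-t0)).round(3))
E
python3 -c "
from h import *
arc([.2,.3,.4,.5,.6,.7,.8,.9])"
```

```text
theta now 0.079 rad 0.0724 ang 1.4962626221210886 F [-1.60237984  1.59484076  6.74021063] w 0.01486733864596796 30.029211938381195 z 0.061086796304984085
0.2 -0.0028 -0.0085 turn -0.121
0.3 -0.0038 -0.0154 turn -0.221
0.4 -0.0056 -0.0222 turn -0.321
0.5 -0.008 -0.0288 turn -0.421
0.6 -0.0111 -0.035 turn -0.521
0.7 -0.0148 -0.041 turn -0.621
0.8 -0.019 -0.0465 turn -0.721
0.9 -0.0238 -0.0516 turn -0.821
```

Pinched: the opening is 14.9 mm on the 16 mm post. Now I'll swing it along the arc.

Emit:
{"name": "play_rows", "arguments": {
  "plan": [
    [255, -0.001, -0.008, 0, -0.12],
    [255, -0.002, -0.015, 0, -0.22],
    [255, -0.004, -0.022, 0, -0.32],
    [255, -0.006, -0.029, 0, -0.42],
    [255, -0.009, -0.035, 0, -0.52],
    [255, -0.013, -0.041, 0, -0.62],
    [255, -0.018, -0.047, 0, -0.72],
    [255, -0.023, -0.052, 0, -0.82]
  ]
}}

```text
clock: 9.3
tool_pos: [0.4678, 0.1805, 0.0612]
eef_rot: [-0.0, 0.399, 0.917, 0.002]
contact_force: [-4.8, 10.0, 6.9]
gripper_width: 0.0144
grip_force: 30.2
```

Emit:
{"name": "play_rows", "arguments": {
  "plan": [
    [255, 0, 0, 0, 0],
    [255, 0, 0, 0, 0]
  ]
}}

```text
clock: 9.47
tool_pos: [0.4675, 0.1803, 0.0611]
eef_rot: [-0.0, 0.401, 0.916, 0.001]
contact_force: [-9.5, 8.2, 9.5]
gripper_width: 0.015
grip_force: 30.4
```

```bash
python3 -c "
from h import *
arc([1,1.1,1.2,1.3,1.4,1.5,1.57,1.6])"
```

```text
theta now 0.898 rad 0.0718 ang 2.3172461022767608 F [-9.53542371  8.16634592  9.50974306] w 0.014978443571973706 30.377645194530487 z 0.06111634455174322
1 -0.0021 -0.0072 turn -0.102
1.1 -0.003 -0.0141 turn -0.202
1.2 -0.0046 -0.0209 turn -0.302
1.3 -0.0069 -0.0275 turn -0.402
1.4 -0.0099 -0.0339 turn -0.502
1.5 -0.0134 -0.0399 turn -0.602
1.57 -0.0163 -0.0439 turn -0.672
1.6 -0.0176 -0.0456 turn -0.702
```

Emit:
{"name": "play_rows", "arguments": {
  "plan": [
    [255, -0.001, -0.007, 0, -0.1],
    [255, -0.002, -0.014, 0, -0.2],
    [255, -0.004, -0.021, 0, -0.3],
    [255, -0.006, -0.0275, 0, -0.4],
    [255, -0.009, -0.034, 0, -0.5],
    [255, -0.0125, -0.04, 0, -0.6],
    [255, -0.0155, -0.044, 0, -0.67],
    [255, -0.017, -0.046, 0, -0.7]
  ]
}}

```text
clock: 10.13
tool_pos: [0.4456, 0.1386, 0.0613]
eef_rot: [0.0, 0.061, 0.998, 0.004]
contact_force: [-2.8, 47.3, 1.2]
gripper_width: 0.015
grip_force: 31.8
```

Emit:
{"name": "play_rows", "arguments": {
  "plan": [
    [255, 0, 0, 0, 0],
    [255, 0, 0, 0, 0]
  ]
}}

```text
clock: 10.3
tool_pos: [0.4457, 0.139, 0.0613]
eef_rot: [0.0, 0.062, 0.998, 0.004]
contact_force: [-5.7, 33.9, 5.3]
gripper_width: 0.0146
grip_force: 31.1
```

```bash
python3 -c "
from h import *
arc([1.57,1.6,1.65])"
```

```text
theta now 1.565 rad 0.0707 ang 3.01681663238379 F [-5.73411597 33.87400522  5.29498166] w 0.014626013796588696 31.10565349459648 z 0.06126820421702042
1.57 -0.0007 -0.0004 turn -0.005
1.6 -0.0006 -0.0025 turn -0.035
1.65 -0.0006 -0.006 turn -0.085
```

The lever is at its stop: theta is 1.565 and there is 34 N of reaction. I'll ease the load, open and retreat.

Emit:
{"name": "play_rows", "arguments": {
  "plan": [
    [255, 0, 0.001, 0, 0],
    [180, 0, 0.001, 0, 0],
    [110, 0, 0.001, 0, 0],
    [110, 0, 0.001, 0, 0],
    [110, 0, 0.001, 0, 0],
    [110, 0, 0.001, -0.03, 0],
    [110, 0, 0.001, -0.07, 0],
    [110, 0, 0.001, -0.11, 0]
  ]
}}

```text
clock: 10.97
tool_pos: [0.445, 0.1363, 0.1707]
eef_rot: [-0.001, 0.063, 0.998, -0.0]
contact_force: [0.1, 0.4, 0.4]
gripper_width: 0.0482
grip_force: 0.0
```

Emit:
{"name": "play_rows", "arguments": {
  "plan": [
    [110, 0.03, 0, -0.03, 0],
    [110, 0.06, 0, -0.06, 0],
    [110, 0.06, 0, -0.06, 0],
    [110, 0.06, 0, -0.06, 0]
  ]
}}

```text
clock: 11.3
tool_pos: [0.386, 0.1444, 0.232]
eef_rot: [0.002, 0.062, 0.998, 0.001]
contact_force: [-0.5, -0.0, -0.8]
gripper_width: 0.0486
grip_force: 0.0
```

```bash
python3 -c "
from h import *
arc([])
im=bot.grab_frame('top');cv2.imwrite('pics/t4.png',im[:,:,::-1])
a=cv2.resize(im[150:280,195:315],None,fx=3.3,fy=3.3,interpolation=cv2.INTER_CUBIC)
im=bot.grab_frame('side');b=cv2.resize(im[160:260,250:360],None,fx=3.6,fy=3.6,interpolation=cv2.INTER_CUBIC)
b=cv2.resize(b,(390,429));cv2.imwrite('pics/f4.png',np.hstack([a,b])[:,:,::-1])"
```

```text
theta now 1.604 rad 0.1305 ang 3.0169766122704305 F [-0.52050998 -0.02199312 -0.81776467] w 0.048563846060047815 0.0 z 0.2319833191561903
```

View pics/f4.png

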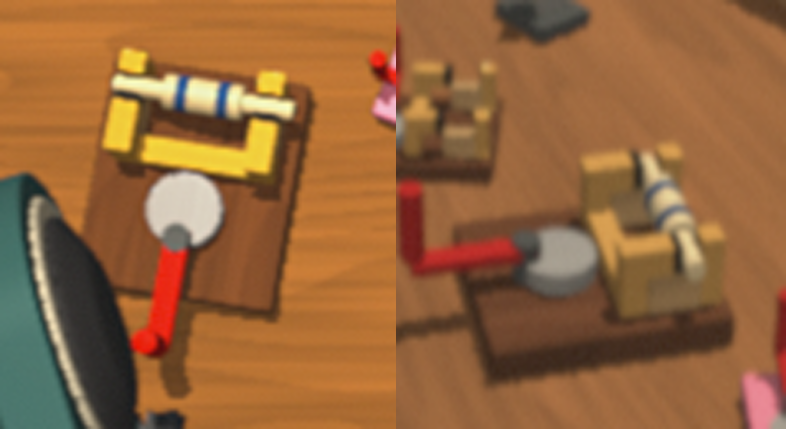

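The picture shows the lever along −x with its post at crop (148,342), the jaw drawn up, and the bail between the jaw faces and backstops. I'll check the angle and bail height numerically.

```bash
python3 -c "
from h import *
c=bot.calibration('top');d=bot.calibration('side')
xh=np.array([.9855,-.1692]);yh=np.array([.1692,.9855]);S=np.array([.604,.1114])
R=lambda p:np.r_[(p[:2]-S)@xh,(p[:2]-S)@yh,p[2]].round(4)
p=R(ray(c,(195+148/3.3-.4,150+342/3.3-.4),.078));print('post',p,np.arctan2(-(p[0]+.09),p[1]))
L=[]
for n,cc,box in [('top',c,(240,165,275,195)),('side',d,(305,190,350,235))]:
  im=cv2.imread('pics/t4.png')[:,:,::-1].copy() if n=='top' else bot.grab_frame('side')
  b=blobs(im,(100,70,30),(130,255,255),box,4)
  for s,ce,m in b: print(n,s,ce.round(1))
  uv=np.mean([x[1] for x in b],0);a=ray(cc,uv,.05);L.append((a,a-cc['pose'][:3,3]));print(R(a))
(a,u),(b,v)=L;t=np.linalg.lstsq(np.c_[u,-v],b-a,rcond=None)[0];q1=a+t[0]*u;q2=b+t[1]*v;print('bail',R((q1+q2)/2),np.linalg.norm(q1-q2))
"
```

```text
post [-0.1592 -0.0016  0.078 ] 1.5939135951791896
top [248 173   4  11  24] [249.3 177.8]
top [261 175   3  10  22] [261.8 179.3]
[ 0.0005 -0.0003  0.05  ]
  return _methods._mean(a, axis=axis, dtype=dtype,
  ret = ret.dtype.type(ret / rcount)
Traceback (most recent call last):
  File "h.py", line 4, in ray
    P=c["pose"];d=P[:3,:3]@np.array([(uv[0]-c["cx"])/c["fx"],-(uv[1]-c["cy"])/c["fy"],-1])
                                      ~~^^^
IndexError: invalid index to scalar variable.
```

```bash
python3 -c "
from h import *
p=ray(bot.calibration('side'),(326.4,207.8),.05);print(p)
print(np.linalg.norm(p[:2]-[.604,.1114]))
if np.linalg.norm(p[:2]-[.604,.1114])<.014: print(bot.sign_off())"
```

```text
[0.60048012 0.1085348  0.05      ]
0.0045386017422351385
the job is handed in; nothing more can be done
None
```

The banded bail is clamped against the keeper's backstops, measured within about 1 mm of the seat from above; the red lever is turned to its locked stop, the arm is clear, and the job was handed in at about 11.5 s.

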